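# Point-and-check before switching on the filter rig

### The job

Do the pointing check before switching on: without touching it, point straight down at the lid of the filter housing that carries two metal studs, fingertips about 3 cm above the middle between the stud tops, and dwell there for two seconds; then point in the same way at the middle stud of the three-stud terminal block for two seconds. Only then push the switch lever over, gently with the fingertips, all the way to its far stop, and move clear. Grasp or lift nothing, do not touch the housings or the block, do not bring the fingertips close over the other housing's plug or the block's end studs, and leave everything else on the bench where it is.

Things in the scene. Friction and masses are not known exactly. Their poses are not given: they have to be found in the camera images.
- cell: filter housing with two metal studs on its lid: clear upright bowl 92 mm across with a dry brown cartridge inside, white lid 100 mm across, 150 mm high to the lid's top; a white pipe stub of 22 mm diameter sticks out level on both sides along its y axis to 72 mm from the centre, 126 mm up. The two upright studs (8 mm thick, 20 mm either side of the centre along its y) reach 180 mm. Stands loose, about 1.4 kg. Origin: centre of its underside; z up.
- cell_top (a point): the point to be pointed at on the housing with two studs: midway between the two studs, level with their tops (180 mm above the bench).
- rinse: the other filter housing: same bowl, lid and pipe stubs, but on the lid one round white plug of 34 mm diameter with a small wing grip, reaching 180 mm. Stands loose, about 1.4 kg. Origin: centre of its underside. It may stand left or right of the one with studs. Not to be pointed at.
- rinse_top (a point): top centre of the other housing's plug (180 mm above the bench).
- terminals: terminal block: black bar 44 x 156 x 22 mm with three upright metal studs with brass nuts in a row along its y axis, 55 mm apart, stud tops 48 mm above the bench. Stands loose, about 0.7 kg. Origin: centre of its underside; z up.
- terminal_mid (a point): top of the middle stud, the second point to be pointed at.
- terminal_left (a point): top of the end stud on the block's +y side, 55 mm from the middle one.
- terminal_right (a point): top of the end stud on the block's -y side, 55 mm from the middle one.
- switch_base: fixed switch box on the bench: grey block 70 (x) x 50 (y) x 25 mm with a hinged lever on top. Origin: centre of its underside. The lever swings in its x-z plane about an axis along its y, 22 mm above the bench at the middle of the block; its far stop lies towards its +x, which points away from the robot within about 30 degrees.
- switch_tip (a point): centre of the black ball (26 mm across) at the end of the lever, a 10 mm steel rod; the ball is 80 mm from the hinge axis. It travels from 38 mm on the -x side of the hinge (92 mm above the bench) over the top (102 mm) to 38 mm on the +x side (92 mm).
- switch (a joint): lever angle in rad: 0 leaning 0.5 rad from upright to the near side (-x of the box), 1.0 leaning 0.5 rad to the far side, against the stop; starts at 0 to 0.2. It moves with light friction (about 1 N at the ball) and stays where it is left.
- meter: bystander: orange hand-held multimeter lying flat, 85 x 180 x 50 mm; origin centre of underside.
- driver: bystander: screwdriver lying on the bench, about 200 mm long, under 40 mm high.
- tape: bystander: black tape roll lying flat, 64 mm across, 19 mm high.
- fitting: bystander: brass pipe fitting standing upright, 36 mm across, 34 mm high.
- wrench: bystander: steel wrench lying flat, about 180 mm long, under 20 mm high.
- mug: bystander: white mug, 80 mm across, 90 mm high.
- cartridge: bystander: spare brown filter cartridge lying on its side, 130 mm long, 60 mm high.
Mind the look-alikes: they are no part of the job. What is shaped like the terminals but green or turquoise is not meant.

How it is judged:
By the outcome, as a careful person would: the job done as asked, in the order asked, and still so for the second after the job is handed in, with the robot touching nothing.
It also fails if it takes over 54 s, if anything falls off the work surface, if the arm or the gripper's body presses on something with over 40 N, if the wrist force passes 120 N, or if a joint passes its speed limit or range.

### The arm

A 7-joint arm with a two-finger parallel gripper is mounted at the origin on the work surface. World frame = base frame: x ahead of the robot, y to its left, z up, the work surface at z = 0. Lengths are in m, angles in rad, forces in N, time in s.
With the tool pointing down it reaches from about 0.425 to 0.875 m from the base axis. Payload 8.4 kg.
Tool frame: the origin (TCP) lies between the finger pads; the fingertips stand 25 mm ahead of it and the grasp point (between the pads) lies 6 mm ahead of it; y points along the fingers, z is the direction in which the jaws open and shut, and the axes are right-handed (so a half turn about y gives the same grasp; the last joint's range is limited). The gripper opens to 87 mm and grips with 3 to 60 N. Pads are 19 mm wide; open, the fingers measure 117 mm over their backs; the gripper's body (75 mm by 190 mm) begins 51 mm behind the grasp point.
Start: joints at [1.12, 0.333, 0.04, 1.465, -0.013, 1.343, -0.059], TCP at [0.224, -0.61, 0.248] pointing down, gripper open.
Joint ranges: [-2.58, 2.58], [-0.38, 2.09], [-1.3, 1.39], [0.25, 2.4], [-1.5, 4.64], [0.08, 2.09], [-2.65, 2.65]. Speed limits (rad/s): [2.22, 2.22, 2.79, 2.79, 3.14, 3.14, 3.14].

### API

Orientations are given as a unit quaternion [x, y, z, w].
In Python, from workcell import robot, optics, ticket gives the robot as it stands. The module is installed in compiled form; this text tells all that it offers.
- The arm moves only by the shell command python3 -m pendant 'ROWS' [FORCE]. ROWS is JSON, a list of rows, each a list of 7 numbers: the shift along the tool's x, y, z in cm, then the turn, a rotation vector about the tool's x, y, z in rad, then the finger opening in cm, from 0 to 8.7. In form: [[tx, ty, tz, ax, ay, az, grip], ...]. A call has 1 to 8 rows; each row shifts and turns the commanded pose from where the row before left it, along the tool's axes as they then stand; what a row does not reach is not made up. A row lasts 1/8 s, in which the tool goes at most 62.5 mm and 10.7 degrees, less where a joint would pass 70% of its speed; a pose out of reach is approached as far as the arm can. A call is refused whole if a number of a shift passes 6.25 or a number of a turn 0.188, either way. A call with a gripper value outside its range is refused whole. The fingers move at their own pace and stop on an object; FORCE is the grip in N (left out, the last holds). Time passes only in rows, so rows that do not move let the fingers close. It gives the time, the measured TCP pose, the force and the opening at its end, in the units of the state.
- robot.get_state(): the state, without advancing time (a new reading comes with each control period).
- optics.read_camera(name): name is "scene" or "top" or "wrist"; returns the picture (384x512x3 uint8, blue, green, red); there is no depth.
- optics.calibration(name): a dict with "fx", "fy", "cx", "cy" (pixels), "R" (3x3) and "t" (3): a world point X has camera coordinates R X + t; the wrist camera has in their place "tool_from_camera" (4x4, takes a point from camera to tool coordinates, whose origin is the TCP and whose axes are the tool frame's). Camera axes: x right, y down, z forward; pixel columns grow to the right and rows downward; lengths in m; the calibration is good to about 2 mm. A picture is of the moment at which its call begins: read the wrist's pose just before it. calibration takes no time and is no camera call.
- ticket.sign_off(): hands the job in, once; it reports no verdict.
Trained networks look in the newest picture that a camera, given by its name, has taken for a name from the list of things; names that differ only in an ending like _2 or _b are one class to them, and where a whole thing is asked for, a point or a joint stands for the part that bears it (a point fixed in the world has none). Each returns a list of dicts, best first, with "p" (0 to 1); they miss things now and then, are a little off and sometimes report something else, mostly with a low value. They report only what shows in the picture. A call takes as long as a camera call. They do not tell look-alikes from the thing itself.
- optics.cut_out(camera, query): "mask" (384x512 bool, what is visible of it) and "xy" ([column, row] in pixels, amid what is visible of it).
- optics.place_of(camera, query): "xy" ([column, row] in pixels: a listed point, or the origin of a listed thing).
The state is a dict: "t": time; "q": joint angles; "qvel": joint speeds; "joint_torque": joint torques, N m; "position": TCP position; "tcp_rot": TCP orientation; "wrist_force": force on the tool from outside, world axes, zero at the start; "torque": the same for the moment, N m; "opening": opening from 0.0 (shut) to 1.0 (fully open).
Only numpy, scipy, OpenCV 4.12 (cv2) and the standard library are available. Lean on these libraries where they do the work, as an engineer would, in place of code of your own. Each camera call takes 0.05 s, during which the arm holds its last target.

## Working session

There is one attempt and no reset: what is moved stays moved. The work goes in short steps, Python scripts to look and compute and a shell command to move; the robot and the scene stay as the last step left them, time stands still between calls to the robot, and variables do not carry over. Pictures are saved under pics/ and viewed, and the job is handed in when it is done.

```bash
mkdir -p pics; python3 - <<'E'
from workcell import robot, optics
import cv2,numpy as np
s=robot.get_state();print({k:np.round(v,3) for k,v in s.items()})
for c in ("scene","top"):
    cv2.imwrite(f"pics/{c}0.png",optics.read_camera(c))
    k=optics.calibration(c);print(c,{a:np.round(b,3).tolist() for a,b in k.items()})
    for n in ["cell","cell_top","rinse","rinse_top","terminals","terminal_mid","terminal_left","terminal_right","switch_base","switch_tip"]:
        print(n,[(np.round(d["xy"],1).tolist(),round(d["p"],2)) for d in optics.place_of(c,n)][:4])
print(optics.calibration("wrist"))
E
```

```text
{'t': np.float64(0.0), 'q': array([ 1.12 ,  0.334,  0.04 ,  1.466, -0.013,  1.343, -0.058]), 'qvel': array([ 0.   ,  0.001, -0.001, -0.001, -0.002,  0.   ,  0.002]), 'joint_torque': array([-0.0000e+00, -6.5635e+01,  1.3350e+00, -4.0381e+01, -6.0000e-02,
        4.5000e-02,  0.0000e+00]), 'position': array([ 0.224, -0.61 ,  0.247]), 'tcp_rot': array([-0.124,  0.697, -0.696,  0.124]), 'wrist_force': array([-0.209,  0.017, -0.524]), 'torque': array([ 0.023, -0.002,  0.009]), 'opening': np.float64(1.002)}
scene {'fx': 391.248, 'fy': 391.248, 'cx': 249.897, 'cy': 188.295, 'R': [[-0.02, 1.0, 0.001], [0.724, 0.015, -0.689], [-0.689, -0.013, -0.725]], 't': [0.026, -0.249, 1.65]}
cell [([249.7, 266.1], 0.84), ([357.5, 198.4], 0.55)]
cell_top [([250.8, 233.2], 0.59), ([167.2, 223.5], 0.22)]
rinse [([307.5, 256.2], 0.86)]
rinse_top [([251.4, 200.6], 0.23)]
terminals [([201.1, 187.3], 0.93), ([248.1, 212.0], 0.91), ([337.6, 160.5], 0.74)]
terminal_mid [([340.5, 150.5], 0.82), ([195.0, 173.2], 0.8), ([253.3, 202.6], 0.62), ([251.4, 233.7], 0.55)]
terminal_left [([184.4, 179.4], 0.84), ([356.6, 14
[... 795 characters left out ...]
, ([324.1, 230.9], 0.71), ([237.5, 196.3], 0.64)]
terminal_right [([289.0, 238.2], 0.96), ([176.5, 271.9], 0.92), ([268.5, 201.5], 0.9)]
switch_base [([329.5, 188.9], 0.71)]
switch_tip [([363.7, 138.3], 0.53), ([332.9, 192.7], 0.43)]
{'fx': 266.77181602288334, 'fy': 266.77181602288334, 'cx': 258.96092353627773, 'cy': 188.46791489637368, 'tool_from_camera': array([[ 2.98625547e-04,  9.58244508e-01,  2.85949949e-01,
        -7.80109076e-02],
       [ 3.34446587e-04, -2.85950041e-01,  9.58244469e-01,
        -1.36413950e-01],
       [ 9.99999899e-01, -1.90521295e-04, -4.05873593e-04,
         6.59002242e-04],
       [ 0.00000000e+00,  0.00000000e+00,  0.00000000e+00,
         1.00000000e+00]])}
```

View pics/scene0.png

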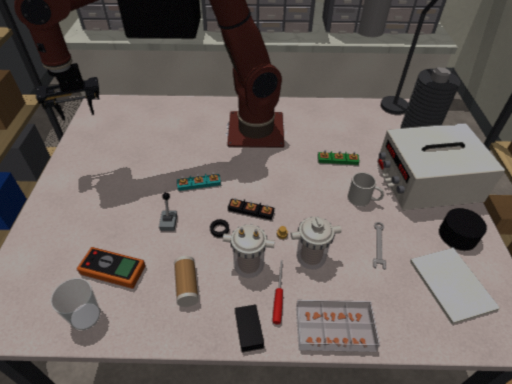

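View pics/top0.png

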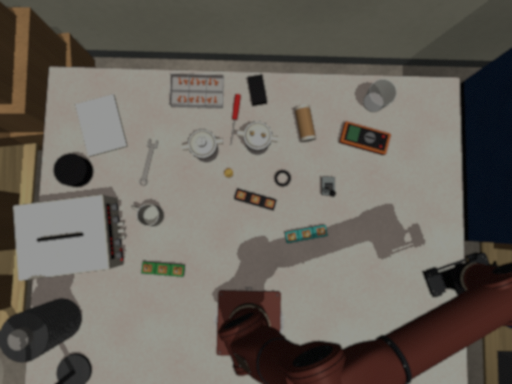

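```bash
python3 - <<'E'
import cv2
a=cv2.imread("pics/top0.png");cv2.imwrite("pics/topz.png",cv2.resize(a[90:300,120:390],None,fx=2.8,fy=2.8,interpolation=cv2.INTER_CUBIC))
a=cv2.imread("pics/scene0.png");cv2.imwrite("pics/scenez.png",cv2.resize(a[120:300,140:400],None,fx=3,fy=3,interpolation=cv2.INTER_CUBIC))
E
```

```text
(no output)
```

View pics/topz.png

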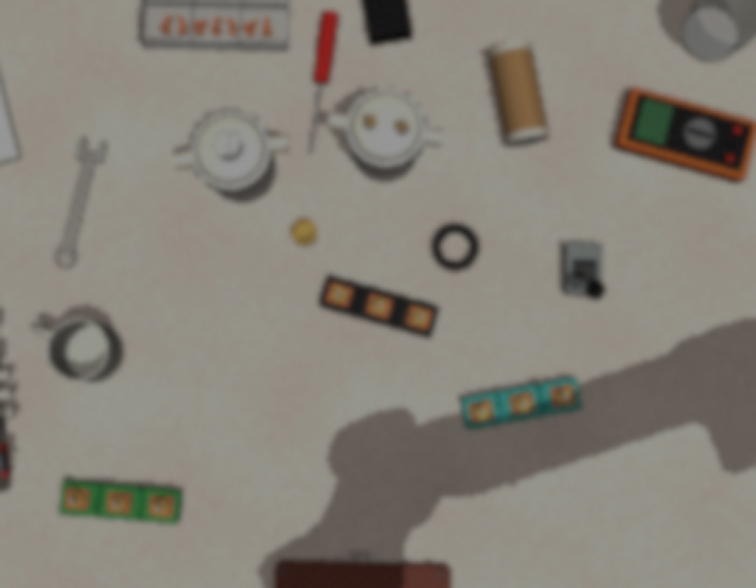

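View pics/scenez.png

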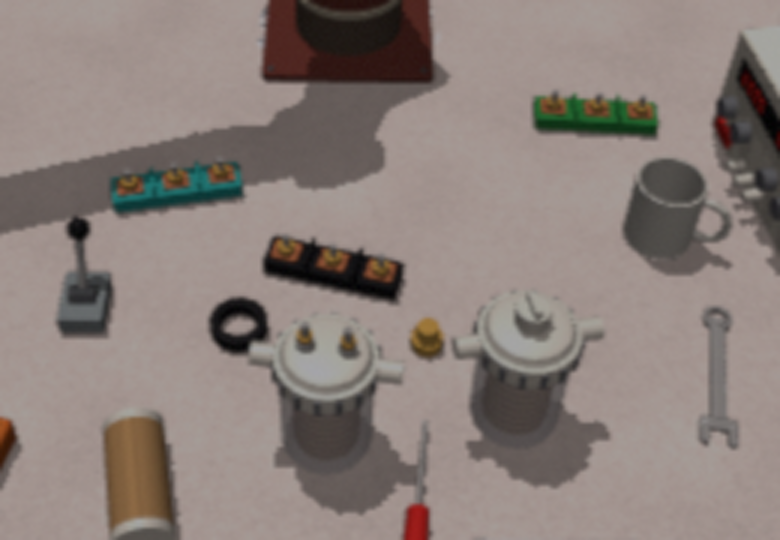

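```bash
cat > h.py <<'E'
import numpy as np
from workcell import robot, optics
from scipy.optimize import least_squares
def atz(c,uv,z):
    k=optics.calibration(c);R=np.array(k["R"]);t=np.array(k["t"])
    d=R.T@np.array([(uv[0]-k["cx"])/k["fx"],(uv[1]-k["cy"])/k["fy"],1]);o=-R.T@t
    return o+d*(z-o[2])/d[2]
def proj(c,X):
    k=optics.calibration(c);p=np.array(k["R"])@X+k["t"];return np.array([k["fx"]*p[0]/p[2]+k["cx"],k["fy"]*p[1]/p[2]+k["cy"]])
def tri(a,b):
    r=least_squares(lambda X:np.r_[proj("scene",X)-a,proj("top",X)-b],[.6,0,.1]);return r.x,r.fun
E
python3 - <<'E'
from h import *
P=lambda *a:print(*[np.round(x,4) if not isinstance(x,str) else x for x in a])
for n,z,a,b in [("cellA",.18,(241.5,227),(251.8,133.2)),("cellB",.18,(256,229.3),(263.2,135.4)),("cellnet",.18,(250.8,233.2),(260.6,133.3)),
 ("mid",.048,(250.7,203.3),(255,199)),("midnet",.048,(253.3,202.6),(257.2,198)),("L/R",.048,(235.5,200),(268.5,201.5)),("L/R2",.048,(266.5,207),(240.5,195)),
 ("tip",.092,(166,196.3),(332.9,193.2)),("tipnet",.092,(167.9,195.9),(332.9,192.7)),("rinse_top",.18,(317.7,222),(202,142))]:
    P(n,atz("scene",a,z),atz("top",b,z),*tri(a,b))
# switch mask
import cv2
for c in("scene","top"):
  optics.read_camera(c)
  for n in("switch_base","terminals","cell","rinse"):
    for d in optics.cut_out(c,n)[:3]:
      m=d["mask"].astype(np.uint8);r=cv2.minAreaRect(cv2.findNonZero(m));print(c,n,round(d["p"],2),np.round(d["xy"],1),m.sum(),r)
E
```

```text
cellA [ 0.6617 -0.0353  0.18  ] [0.6632 0.005  0.18  ] [ 0.6632 -0.0194  0.182 ] [5.8155 0.0782 7.232  0.0689]
cellB [0.6687 0.0042 0.18  ] [ 0.6567 -0.0337  0.18  ] [ 0.6593 -0.0108  0.1676] [-5.4762 -0.0604 -6.7959 -0.0954]
cellnet [ 0.6822 -0.0096  0.18  ] [ 0.6637 -0.0248  0.18  ] [ 0.668  -0.0158  0.1612] [-2.1579 -0.0267 -2.6955 -0.031 ]
mid [ 0.4591 -0.0138  0.048 ] [ 0.4501 -0.0116  0.048 ] [ 0.4507 -0.0129  0.0385] [0.3038 0.0033 0.3331 0.0048]
midnet [ 0.4558 -0.0052  0.048 ] [ 0.4539 -0.0196  0.048 ] [ 0.454  -0.0117  0.0459] [-1.9602 -0.0208 -2.1511 -0.0318]
L/R [ 0.4454 -0.0649  0.048 ] [ 0.4421 -0.0611  0.048 ] [ 0.4424 -0.0634  0.0446] [ 0.5265  0.0117  0.574  -0.0041]
L/R2 [0.4743 0.0386 0.048 ] [0.4634 0.0417 0.048 ] [0.4643 0.0404 0.0365] [ 0.4174 -0.0005  0.4614  0.017 ]
tip [ 0.4734 -0.2867  0.092 ] [ 0.4744 -0.2879  0.092 ] [ 0.4742 -0.287   0.0929] [-0.174  -0.0132 -0.1924  0.0206]
tipnet [ 0.4715 -0.2809  0.092 ] [ 0.4762 -0.2878  0.092 ] [ 0.4752 -0.2829  0.0964] [-1.0341 -0.0777 -1.1437  0.121 ]
rinse_top [0.6401 0.1737 0.18  ] [0.6287 0.1719 0.18  ] [0.6312 
[... 1509 characters left out ...]
 5.194429397583008)
top terminals 0.78 [254.9 200.8] 508 ((254.39622497558594, 199.11318969726562), (42.032325744628906, 13.186612129211426), 15.945395469665527)
top terminals 0.65 [304.6 238.1] 521 ((305.1346435546875, 234.173095703125), (13.335897445678711, 42.16496658325195), 78.69007110595703)
top cell 0.76 [256.3 133.5] 824 ((257.076904296875, 137.11537170410156), (31.895259857177734, 31.617910385131836), 56.3099365234375)
top rinse 0.56 [204.4 147.3] 900 ((202.36764526367188, 144.7205810546875), (35.32870864868164, 30.698246002197266), 30.963756561279297)
top rinse 0.27 [147.4 157.4] 250 ((147.67507934570312, 162.16845703125), (9.630990028381348, 43.93173599243164), 11.888657569885254)
```

```bash
cat >> h.py <<'E'
from scipy.spatial.transform import Rotation as Ro
def rel(target,yaw=None):
    s=robot.get_state();R=Ro.from_quat(s["tcp_rot"]).as_matrix()
    print("t",round(float(s["t"]),2),"pos",np.round(s["position"],4),"axes x,y,z(world):",np.round(R.T,3).tolist(),"f",np.round(s["wrist_force"],1),"q",np.round(s["q"],2))
    print("delta tool cm",np.round(R.T@(np.array(target)-s["position"])*100,2))
    return R
E
python3 -c "
from h import *
rel([.661,-.015,.30])"
```

```text
t 1.6 pos [ 0.224  -0.6102  0.2476] axes x,y,z(world): [[-0.939, -0.345, 0.0], [-0.0, 0.0, -1.0], [0.345, -0.939, -0.0]] f [0.2 0.2 0.5] q [ 1.12  0.33  0.04  1.47 -0.01  1.34 -0.06]
delta tool cm [-61.54  -5.24 -40.82]
```

```bash
python3 -m pendant '[[0,-5.2,0,0,0,0,0],[-4.4,0,-2.92,0,0,0,0],[-4.4,0,-2.92,0,0,0,0],[-4.4,0,-2.92,0,0,0,0],[-4.4,0,-2.92,0,0,0,0],[-4.4,0,-2.92,0,0,0,0],[-4.4,0,-2.92,0,0,0,0],[-4.4,0,-2.92,0,0,0,0]]'
python3 -m pendant '[[-4.4,0,-2.92,0,0,0,0],[-4.4,0,-2.92,0,0,0,0],[-4.4,0,-2.92,0,0,0,0],[0,0,0,0,0,0,0]]'
cat > w.py <<'E'
import sys,cv2
from h import *
s=robot.get_state();im=optics.read_camera("wrist");cv2.imwrite("pics/"+sys.argv[1]+".png",cv2.resize(im,None,fx=1.5,fy=1.5))
k=optics.calibration("wrist")
R=Ro.from_quat(s["tcp_rot"]).as_matrix();T=np.array(k["tool_from_camera"])
np.savez("last.npz",R=R,p=s["position"],T=T,K=[k["fx"],k["fy"],k["cx"],k["cy"]])
E
cat >> h.py <<'E'
def wz(uv,z):
    l=np.load("last.npz");fx,fy,cx,cy=l["K"]
    d=l["R"]@(l["T"][:3,:3]@np.array([(uv[0]-cx)/fx,(uv[1]-cy)/fy,1]));o=l["R"]@l["T"][:3,3]+l["p"]
    return o+d*(z-o[2])/d[2]
E
python3 w.py w1; python3 -c "
from h import *
rel([.661,-.015,.30])
for n in ['cell_top','terminal_mid']:
  for d in optics.place_of('wrist',n)[:3]: print(n,d['p'],np.multiply(d['xy'],1.5),wz(d['xy'],.18),wz(d['xy'],.048))"
```

```text
t: 2.6
position: [0.4435, -0.3107, 0.2999]
tcp_rot: [0.124, -0.696, 0.696, -0.124]
wrist_force: [0.2, -0.3, -0.2]
opening: 0.173
t: 3.1
position: [0.5385, -0.1795, 0.2995]
tcp_rot: [-0.126, 0.696, -0.695, 0.127]
wrist_force: [0.1, -0.1, 0.2]
opening: 0.008
t 3.15 pos [ 0.5372 -0.1825  0.2995] axes x,y,z(world): [[-0.937, -0.348, -0.0], [-0.0, 0.001, -1.0], [0.348, -0.937, -0.001]] f [-0.1 -0.6 -1.3] q [ 0.54  0.16 -0.33  1.58  0.05  1.41 -1.01]
delta tool cm [-17.44  -0.05 -11.39]
cell_top 0.46 [148.8 136.5] [ 0.57557181 -0.01172577  0.18      ] [0.55696215 0.06109611 0.048     ]
terminal_mid 0.74 [652.95 183.6 ] [ 0.65823255 -0.31042964  0.18      ] [ 0.68223888 -0.39160544  0.048     ]
```

View pics/w1.png

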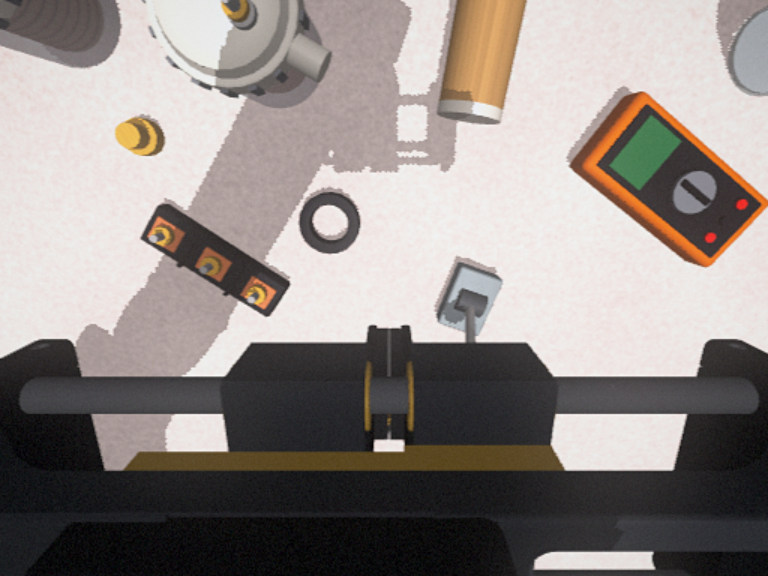

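```bash
python3 -c "
import cv2
a=cv2.imread('pics/w1.png')
b=cv2.resize(a[250:350,420:520],None,fx=5,fy=5,interpolation=cv2.INTER_CUBIC);c=cv2.resize(a[195:325,135:295],None,fx=4,fy=4,interpolation=cv2.INTER_CUBIC)[:500,:]
import numpy as np
o=np.zeros((520,1140,3),np.uint8);cv2.imwrite('pics/za.png',b);cv2.imwrite('pics/zb.png',c)"
```

```text
(no output)
```

View pics/za.png

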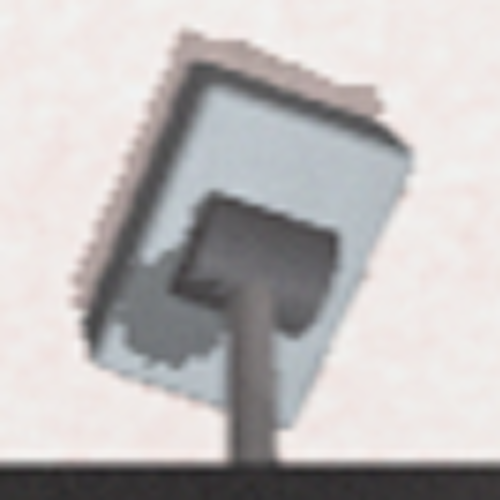

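View pics/zb.png

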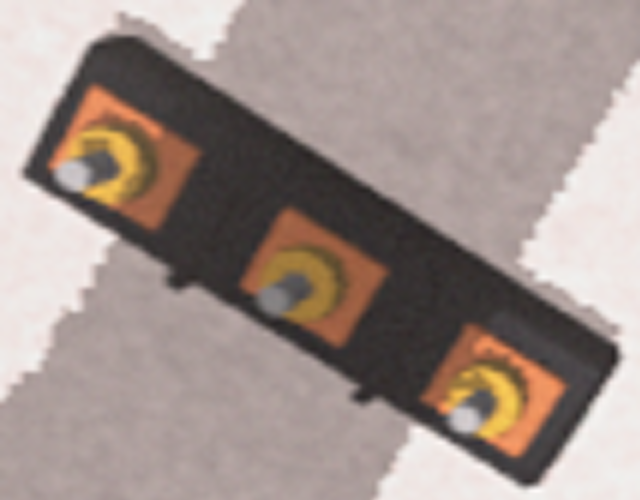

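```bash
python3 -c "
from h import *
for p in [(73,173),(276,298),(466,418)]: print('stud',wz((np.array(p)/4+[135,195])/1.5,.048))
c=[wz((np.array(p)/5+[420,250])/1.5,.025) for p in [(210,78),(412,155),(288,425),(100,360)]]
print(np.array(c),np.mean(c,0))
v=(c[0]-c[3]+c[1]-c[2])/2;w=(c[3]-c[2]+c[0]-c[1])/2;print('x axis len',np.linalg.norm(v),np.degrees(np.arctan2(v[1],v[0])),'y len',np.linalg.norm(w),np.degrees(np.arctan2(w[1],w[0])))
rel([.661,-.015,.30])
"
```

```text
stud [0.46498508 0.03902143 0.048     ]
stud [ 0.45141283 -0.01482142  0.048     ]
stud [ 0.43734951 -0.06769396  0.048     ]
[[ 0.5421908  -0.26132838  0.025     ]
 [ 0.5418139  -0.30855379  0.025     ]
 [ 0.47519361 -0.30948004  0.025     ]
 [ 0.474818   -0.26427433  0.025     ]] [ 0.50850408 -0.28590913  0.025     ]
x axis len 0.06702451154451819 1.655299617836117 y len 0.046215554805420236 89.99919685306045
t 3.25 pos [ 0.536  -0.1854  0.2995] axes x,y,z(world): [[-0.939, -0.344, 0.001], [-0.0, -0.0, -1.0], [0.344, -0.939, 0.0]] f [ 0.1  0.1 -0.6] q [ 0.55  0.16 -0.33  1.58  0.05  1.41 -1.01]
delta tool cm [-17.6   -0.07 -11.71]
```

```bash
python3 -m pendant '[[-3.5,0,-2.34,0,0,0,0],[-3.5,0,-2.34,0,0,0,0],[-3.5,0,-2.34,0,0,0,0],[-3.5,0,-2.34,0,0,0,0],[-3.5,0,-2.34,0,0,0,0],[0,0,0,0,0,0,0],[0,0,0,0,0,0,0]]'
python3 -c "
from h import *
import cv2
rel([.661,-.015,.235])
cv2.imwrite('pics/s1.png',cv2.resize(optics.read_camera('scene')[120:300,140:400],None,fx=3,fy=3));cv2.imwrite('pics/t1.png',cv2.resize(optics.read_camera('top')[90:300,120:390],None,fx=2.8,fy=2.8))"; python3 w.py w2
```

```text
t: 4.12
position: [0.6601, -0.0164, 0.2994]
tcp_rot: [0.123, -0.696, 0.697, -0.123]
wrist_force: [-0.1, 0.1, -0.1]
opening: 0.007
t 4.12 pos [ 0.6601 -0.0164  0.2994] axes x,y,z(world): [[-0.94, -0.343, 0.001], [-0.001, -0.001, -1.0], [0.343, -0.94, 0.001]] f [-0.1  0.1 -0.1] q [ 0.27  0.37 -0.43  1.34  0.15  1.47 -1.37]
delta tool cm [-0.14  6.44 -0.1 ]
```

View pics/s1.png

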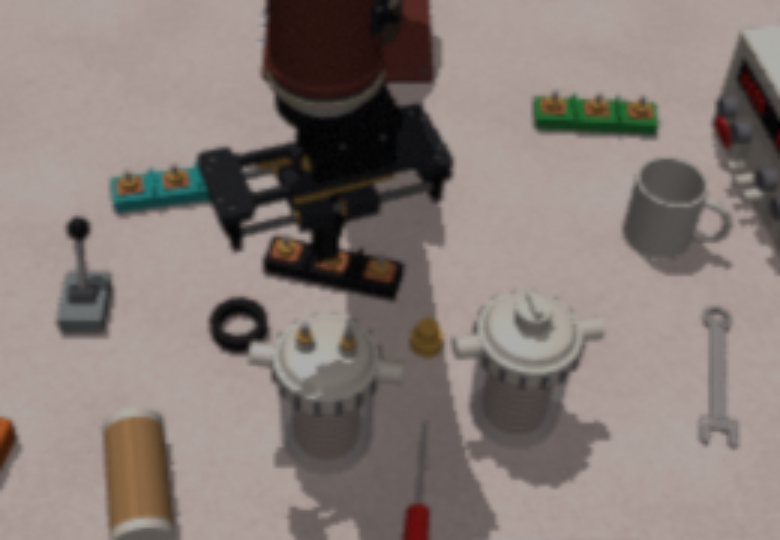

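View pics/w2.png

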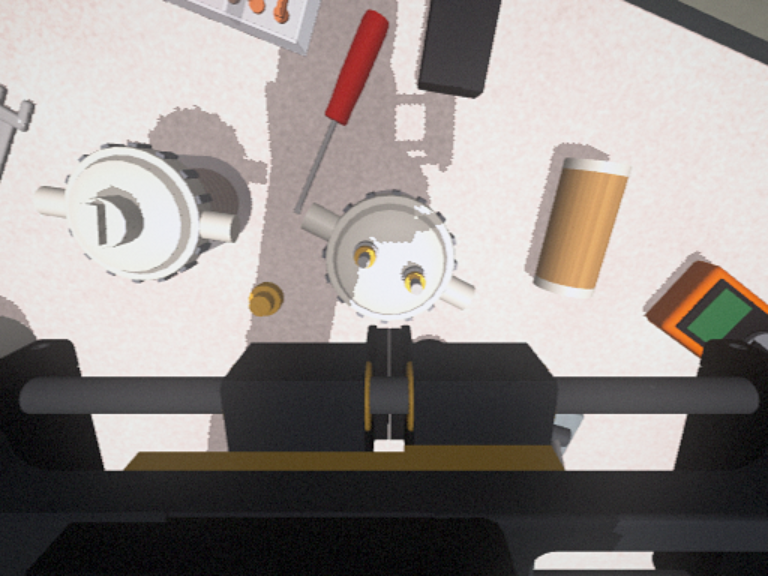

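```bash
python3 -c "
import cv2
a=cv2.imread('pics/w2.png')
cv2.imwrite('pics/zc.png',cv2.resize(a[225:325,330:450],None,fx=5,fy=5,interpolation=cv2.INTER_CUBIC))
from h import *
for p in [(364,258),(416,287)]:print(wz(np.array(p)/1.5,.18))"
```

```text
[0.67210095 0.00405548 0.18      ]
[ 0.66515919 -0.03517175  0.18      ]
```

View pics/zc.png

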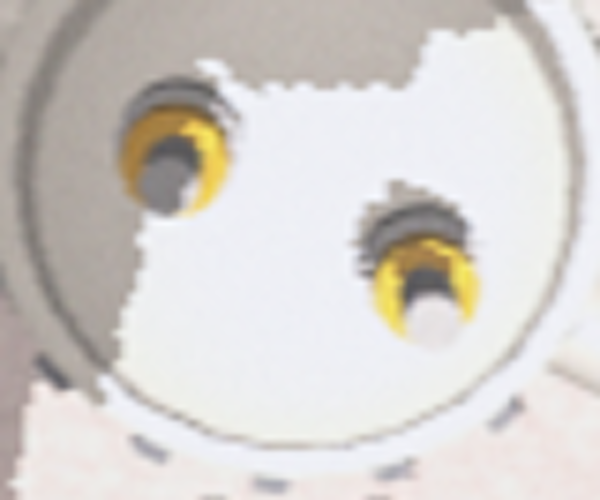

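```bash
python3 -c "
from h import *
a,b=[wz((np.array(p)/5+[330,225])/1.5,.18) for p in [(163,187),(435,318)]];print(a,b,(a+b)/2,np.linalg.norm(a-b))"
python3 -m pendant '[[-0.36,2.2,0,0,0,0,0],[0,2.2,0,0,0,0,0],[0,2.0,0,0,0,0,0],[0,0,0,0,0,0,0],[0,0,0,0,0,0,0]]'
python3 -c "
from h import *
import cv2
rel([.6635,-.0155,.235])
cv2.imwrite('pics/s2.png',cv2.resize(optics.read_camera('scene')[150:280,180:330],None,fx=5,fy=4.5));cv2.imwrite('pics/t2.png',cv2.resize(optics.read_camera('top')[90:230,180:330],None,fx=5,fy=4))"
```

```text
[0.66898041 0.0039568  0.18      ] [ 0.66433933 -0.03620715  0.18      ] [ 0.66665987 -0.01612518  0.18      ] 0.04043120580530334
t: 4.9
position: [0.664, -0.0133, 0.2365]
tcp_rot: [0.123, -0.696, 0.696, -0.124]
wrist_force: [0.1, 0.3, 1.3]
opening: 0.008
t 4.9 pos [ 0.664  -0.0133  0.2365] axes x,y,z(world): [[-0.939, -0.344, -0.001], [0.001, -0.0, -1.0], [0.344, -0.939, 0.0]] f [0.1 0.3 1.3] q [ 0.27  0.4  -0.43  1.42  0.17  1.35 -1.38]
delta tool cm [0.13 0.15 0.19]
```

View pics/s2.png

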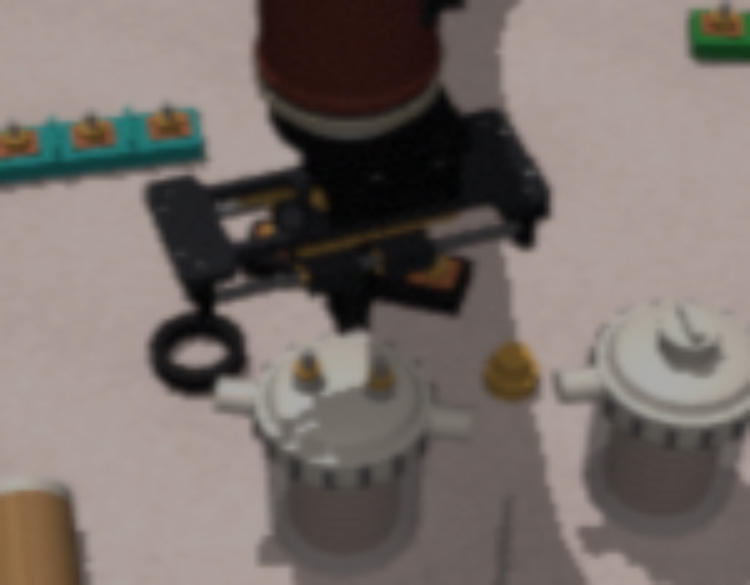

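```bash
python3 -m pendant '[[0.1,0.1,0.2,0,0,0,0],[0,0,0,0,0,0,0],[0,0,0,0,0,0,0],[0,0,0,0,0,0,0],[0,0,0,0,0,0,0],[0,0,0,0,0,0,0],[0,0,0,0,0,0,0],[0,0,0,0,0,0,0]]'
python3 -m pendant '[[0,0,0,0,0,0,0],[0,0,0,0,0,0,0],[0,0,0,0,0,0,0],[0,0,0,0,0,0,0],[0,0,0,0,0,0,0],[0,0,0,0,0,0,0],[0,0,0,0,0,0,0],[0,0,0,0,0,0,0]]'
python3 -m pendant '[[0,0,0,0,0,0,0],[0,0,0,0,0,0,0],[0,0,0,0,0,0,0],[0,0,0,0,0,0,0],[0,0,0,0,0,0,0],[0,0,0,0,0,0,0]]'
python3 -c "
from h import *
rel([.4515,-.013,.235])"
```

```text
t: 6.0
position: [0.6635, -0.0153, 0.2346]
tcp_rot: [-0.124, 0.696, -0.696, 0.124]
wrist_force: [0.1, 0.4, 0.1]
opening: 0.009
t: 7.0
position: [0.6635, -0.0153, 0.2346]
tcp_rot: [-0.124, 0.696, -0.696, 0.124]
wrist_force: [0.2, -0.5, 0.2]
opening: 0.007
t: 7.75
position: [0.6635, -0.0153, 0.2345]
tcp_rot: [-0.124, 0.696, -0.696, 0.124]
wrist_force: [-0.1, -0.3, -0.1]
opening: 0.005
t 7.75 pos [ 0.6635 -0.0153  0.2345] axes x,y,z(world): [[-0.939, -0.345, 0.0], [-0.0, 0.0, -1.0], [0.345, -0.939, -0.0]] f [-0.1 -0.3 -0.1] q [ 0.27  0.4  -0.42  1.43  0.17  1.35 -1.38]
delta tool cm [19.82 -0.05 -7.52]
```

```bash
python3 -m pendant '[[0,-2,0,0,0,0,0],[3.3,0,-1.25,0,0,0,0],[3.3,0,-1.25,0,0,0,0],[3.3,0,-1.25,0,0,0,0],[3.3,0,-1.25,0,0,0,0],[3.3,0,-1.25,0,0,0,0],[3.3,0,-1.25,0,0,0,0],[0,0,0,0,0,0,0]]'
python3 -m pendant '[[0,0,0,0,0,0,0],[0,0,0,0,0,0,0]]'
python3 w.py w3; python3 -c "
from h import *
rel([.4515,-.013,.103])
for d in optics.place_of('wrist','terminal_mid')[:3]: print(d['p'],np.multiply(d['xy'],1.5),wz(d['xy'],.048))"
```

```text
t: 8.75
position: [0.4508, -0.0131, 0.2564]
tcp_rot: [0.123, -0.696, 0.697, -0.124]
wrist_force: [0.1, -0.1, 1.2]
opening: 0.001
t: 9.0
position: [0.4527, -0.013, 0.255]
tcp_rot: [-0.124, 0.696, -0.696, 0.124]
wrist_force: [-0.8, 0.9, 0.1]
opening: 0.004
t 9.05 pos [ 0.4525 -0.013   0.2547] axes x,y,z(world): [[-0.939, -0.345, -0.0], [0.0, 0.001, -1.0], [0.345, -0.939, -0.0]] f [-0.9 -0.5  0.4] q [ 0.4  -0.06 -0.45  1.89 -0.03  1.3  -1.26]
delta tool cm [ 0.1  15.17 -0.03]
```

View pics/w3.png

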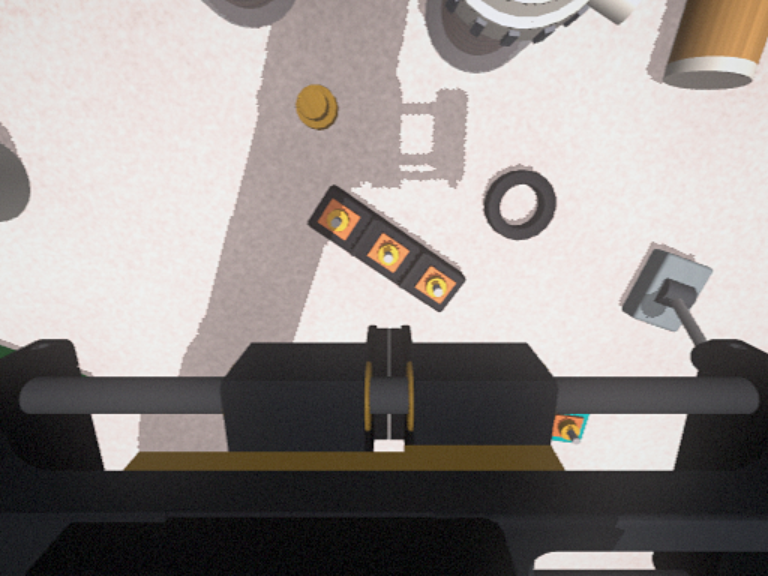

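```bash
python3 -c "
from h import *
a=[wz(np.array(p)/1.5,.048) for p in [(337,223),(389,258),(438,292)]];print(np.array(a),np.mean(a,0),np.linalg.norm(a[0]-a[2]))"
python3 -m pendant '[[0.1,2.6,0,0,0,0,0],[0,2.6,0,0,0,0,0],[0,2.6,0,0,0,0,0],[0,2.4,0,0,0,0,0],[0,1.5,0,0,0,0,0],[0,0.5,0,0,0,0,0],[0,0,0,0,0,0,0]]'
python3 -c "
from h import *
import cv2
rel([.4525,-.013,.103])
cv2.imwrite('pics/s3.png',cv2.resize(optics.read_camera('scene')[150:280,180:330],None,fx=5,fy=4.5))"
```

```text
[[ 0.46494137  0.03799613  0.048     ]
 [ 0.45144764 -0.01446538  0.048     ]
 [ 0.4371932  -0.06677323  0.048     ]] [ 0.45119407 -0.01441416  0.048     ] 0.10838163965241633
t: 9.98
position: [0.4511, -0.0134, 0.1328]
tcp_rot: [-0.124, 0.696, -0.696, 0.124]
wrist_force: [0.2, -0.8, 0.7]
opening: 0.003
t 9.97 pos [ 0.4511 -0.0134  0.1328] axes x,y,z(world): [[-0.939, -0.345, -0.0], [0.0, 0.0, -1.0], [0.345, -0.939, -0.0]] f [ 0.2 -0.8  0.7] q [ 0.39  0.06 -0.46  2.05  0.03  1.04 -1.31]
delta tool cm [-0.14  2.98  0.01]
```

View pics/s3.png

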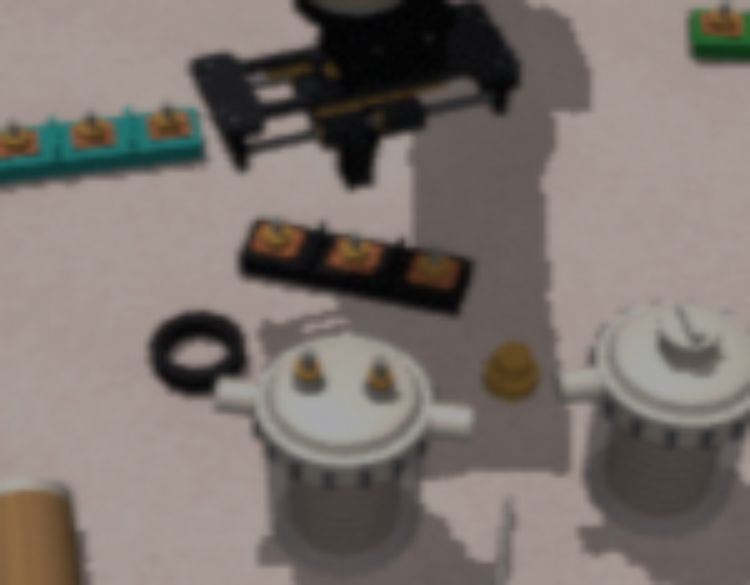

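```bash
python3 -m pendant '[[0,1.5,0,0,0,0,0],[0,1.1,0.05,0,0,0,0],[0,0.4,0,0,0,0,0],[0,0,0,0,0,0,0],[0,0,0,0,0,0,0]]'; python3 -c "
from h import *
import cv2
rel([.4515,-.014,.103])
cv2.imwrite('pics/s4.png',cv2.resize(optics.read_camera('scene')[150:280,180:330],None,fx=5,fy=4.5))"
```

```text
t: 10.65
position: [0.4513, -0.0139, 0.1028]
tcp_rot: [0.124, -0.696, 0.696, -0.124]
wrist_force: [0.8, 0.1, -0.4]
opening: 0.001
t 10.65 pos [ 0.4513 -0.0139  0.1028] axes x,y,z(world): [[-0.939, -0.345, -0.0], [0.0, 0.0, -1.0], [0.345, -0.939, 0.0]] f [ 0.8  0.1 -0.4] q [ 0.38  0.1  -0.46  2.08  0.05  0.98 -1.33]
delta tool cm [-0.02 -0.02  0.02]
```

View pics/s4.png

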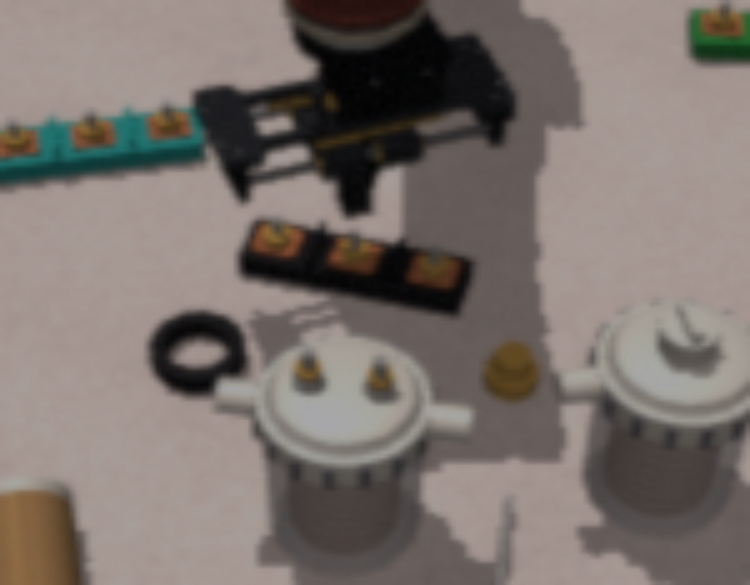

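The tip sits about 3 cm above the middle stud (pixel ~355,245). Dwelling, then rising.

```bash
python3 -m pendant '[[0,0,0,0,0,0,0],[0,0,0,0,0,0,0],[0,0,0,0,0,0,0],[0,0,0,0,0,0,0],[0,0,0,0,0,0,0],[0,0,0,0,0,0,0],[0,0,0,0,0,0,0],[0,0,0,0,0,0,0]]'
python3 -m pendant '[[0,0,0,0,0,0,0],[0,0,0,0,0,0,0],[0,0,0,0,0,0,0],[0,0,0,0,0,0,0],[0,0,0,0,0,0,0],[0,0,0,0,0,0,0],[0,0,0,0,0,0,0],[0,0,0,0,0,0,0]]'
python3 -m pendant '[[0,0,0,0,0,0,0],[0,0,0,0,0,0,0],[0,0,0,0,0,0,0],[0,-3,0,0,0,0,0],[0,-4,0,0,0,0,0],[0,-4,0,0,0,0,0],[0,-2,0,0,0,0,0],[0,0,0,0,0,0,0]]'
python3 -c "
from h import *
rel([.43,-.287,.235])"
```

```text
t: 11.7
position: [0.451, -0.0139, 0.1026]
tcp_rot: [-0.124, 0.696, -0.696, 0.124]
wrist_force: [0.2, -0.3, 0.4]
opening: 0.004
t: 12.7
position: [0.451, -0.0139, 0.1026]
tcp_rot: [-0.124, 0.696, -0.696, 0.124]
wrist_force: [-0.1, -0.9, 0.1]
opening: 0.007
t: 13.7
position: [0.4518, -0.0139, 0.2339]
tcp_rot: [0.123, -0.696, 0.697, -0.125]
wrist_force: [-0.5, 0.1, 0.4]
opening: 0.004
t 13.7 pos [ 0.4518 -0.0139  0.2339] axes x,y,z(world): [[-0.939, -0.344, -0.003], [0.003, -0.0, -1.0], [0.344, -0.939, 0.001]] f [-0.5  0.1  0.4] q [ 0.4  -0.05 -0.45  1.92 -0.02  1.26 -1.26]
delta tool cm [11.46 -0.11 24.88]
```

```bash
python3 -m pendant '[[1.84,0,3.5,0,0,0,0],[1.84,0,3.5,0,0,0,0],[1.84,0,3.5,0,0,0,0],[1.84,0,3.5,0,0,0,0],[1.84,0,3.5,0,0,0,0],[1.84,0,3.5,0,0,0,0],[1.84,0,3.5,0,0,0,0],[0,0,0,0,0.155,0,0]]'
python3 -m pendant '[[0,0,0,0,0.155,0,0],[0,0,0,0,0,0,0],[0,0,0,0,0,0,0]]'
python3 w.py w4; python3 -c "
from h import *
import cv2
rel([.43,-.287,.235])
cv2.imwrite('pics/s5.png',cv2.resize(optics.read_camera('scene')[150:280,120:270],None,fx=5,fy=4.5))
for d in optics.place_of('wrist','switch_tip')[:3]: print(d['p'],np.multiply(d['xy'],1.5),wz(d['xy'],.093))"
```

```text
t: 14.7
position: [0.4128, -0.2912, 0.2306]
tcp_rot: [-0.068, 0.704, -0.704, 0.066]
wrist_force: [-0.1, 1.4, -0.1]
opening: 0.006
t: 15.08
position: [0.4143, -0.288, 0.2318]
tcp_rot: [-0.016, 0.707, -0.707, 0.016]
wrist_force: [-1.2, 0.6, 0.4]
opening: 0.005
t 15.12 pos [ 0.4144 -0.2881  0.232 ] axes x,y,z(world): [[-0.999, -0.045, 0.001], [-0.001, 0.0, -1.0], [0.045, -0.999, -0.0]] f [0.4 0.5 0.3] q [ 0.66  0.06 -0.15  1.83  0.01  1.26 -1.01]
delta tool cm [-1.56 -0.3  -0.04]
0.67 [390.9  193.35] [ 0.47308679 -0.28765082  0.093     ]
```

View pics/w4.png

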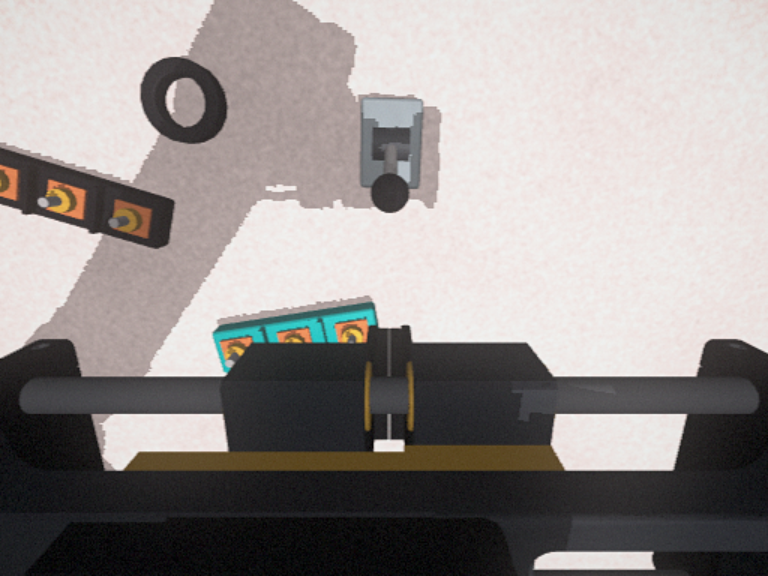

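View pics/s5.png

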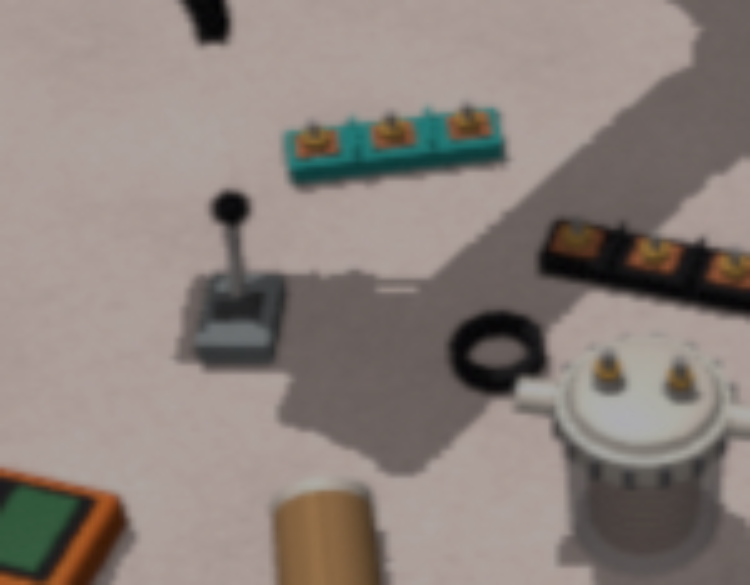

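```bash
python3 -m pendant '[[0,2.5,0,0,0,0,0],[0,3,0,0,0,0,0],[0,3,0,0,0,0,0],[0,2.4,0,0,0,0,0],[0,1.4,0,0,0,0,0],[0,0,0,0,0,0,0],[0,0,0,0,0,0,0]]'
python3 -c "
from h import *
rel([.524,-.286,.108])
c=[wz(np.array(p)/1.5,.025) for p in [(361,98),(422,99),(419,187),(361,187)]];print(np.array(c),np.mean(c,0))"
```

```text
t: 16.1
position: [0.4151, -0.2886, 0.1105]
tcp_rot: [0.014, -0.707, 0.707, -0.015]
wrist_force: [-0.1, -0.5, -0.3]
opening: 0.006
t 16.1 pos [ 0.4151 -0.2886  0.1105] axes x,y,z(world): [[-0.999, -0.042, -0.001], [0.001, -0.001, -1.0], [0.042, -0.999, 0.001]] f [-0.1 -0.5 -0.3] q [ 0.66  0.17 -0.15  1.97  0.03  1.   -1.03]
delta tool cm [-10.89   0.26   0.2 ]
[[ 0.54049186 -0.26129355  0.025     ]
 [ 0.54193424 -0.30927175  0.025     ]
 [ 0.474501   -0.31143712  0.025     ]
 [ 0.47231028 -0.26303397  0.025     ]] [ 0.50730935 -0.2862591   0.025     ]
```

Push slowly, about 1 cm per row.

```bash
python3 -m pendant '[[-1.5,0.2,0,0,0,0,0],[-1.2,0,0,0,0,0,0],[-1,0,0,0,0,0,0],[-1,0,0,0,0,0,0],[-1,0,0,0,0,0,0],[-1,0,0,0,0,0,0],[-1,0,0,0,0,0,0],[0,0,0,0,0,0,0]]'
python3 -c "
from h import *
import cv2
rel([.524,-.286,.108])
cv2.imwrite('pics/s6.png',cv2.resize(optics.read_camera('scene')[150:280,120:270],None,fx=5,fy=4.5))"
```

```text
t: 17.1
position: [0.4924, -0.2847, 0.1075]
tcp_rot: [-0.015, 0.707, -0.707, 0.015]
wrist_force: [-0.9, 0.9, 0.1]
opening: 0.008
t 17.1 pos [ 0.4924 -0.2847  0.1075] axes x,y,z(world): [[-0.999, -0.043, -0.0], [0.0, 0.0, -1.0], [0.043, -0.999, -0.0]] f [-0.9  0.9  0.1] q [ 0.59  0.29 -0.17  1.82  0.06  1.03 -1.13]
delta tool cm [-3.15 -0.05  0.27]
```

View pics/s6.png

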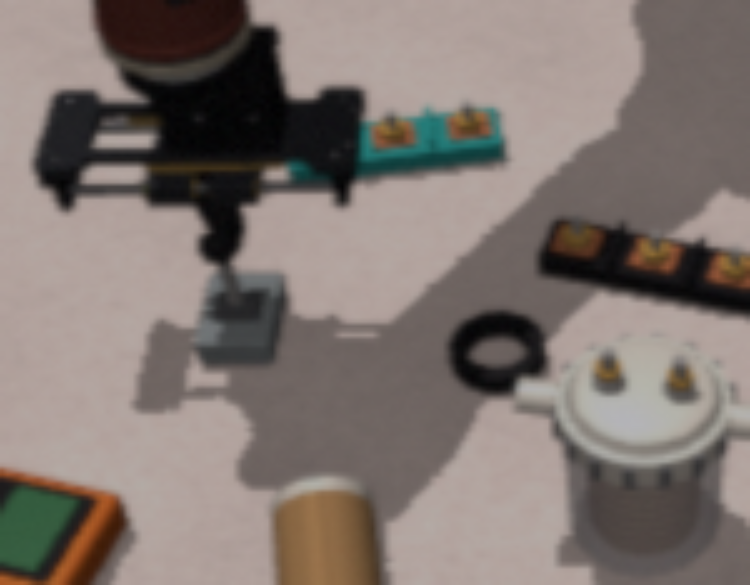

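```bash
python3 -m pendant '[[-0.7,0,0.1,0,0,0,0],[-0.7,0,0.1,0,0,0,0],[-0.6,0,0,0,0,0,0],[-0.5,0,0,0,0,0,0],[-0.3,0,0,0,0,0,0],[0,0,0,0,0,0,0]]'
python3 -m pendant '[[-0.2,0,0,0,0,0,0],[-0.2,0,0,0,0,0,0]]'
python3 -m pendant '[[-0.2,0,0,0,0,0,0],[0,0,0,0,0,0,0]]'
python3 -c "
from h import *
import cv2
rel([.528,-.286,.108])
cv2.imwrite('pics/s7.png',cv2.resize(optics.read_camera('scene')[150:280,120:270],None,fx=5,fy=4.5))"
```

```text
t: 17.9
position: [0.5198, -0.2859, 0.1076]
tcp_rot: [0.015, -0.707, 0.707, -0.015]
wrist_force: [-0.9, -0.2, -0.8]
opening: 0.001
t: 18.15
position: [0.5234, -0.2858, 0.1075]
tcp_rot: [-0.015, 0.707, -0.707, 0.015]
wrist_force: [-0.5, 0.1, -0.1]
opening: 0.01
t: 18.4
position: [0.5243, -0.2858, 0.1073]
tcp_rot: [-0.015, 0.707, -0.707, 0.014]
wrist_force: [-6.1, 0.5, 1.7]
opening: 0.007
t 18.4 pos [ 0.5243 -0.2858  0.1073] axes x,y,z(world): [[-0.999, -0.041, 0.003], [-0.003, 0.0, -1.0], [0.041, -0.999, -0.001]] f [-6.1  0.5  1.7] q [ 0.56  0.35 -0.17  1.75  0.07  1.05 -1.16]
delta tool cm [-0.37 -0.07  0.03]
```

View pics/s7.png

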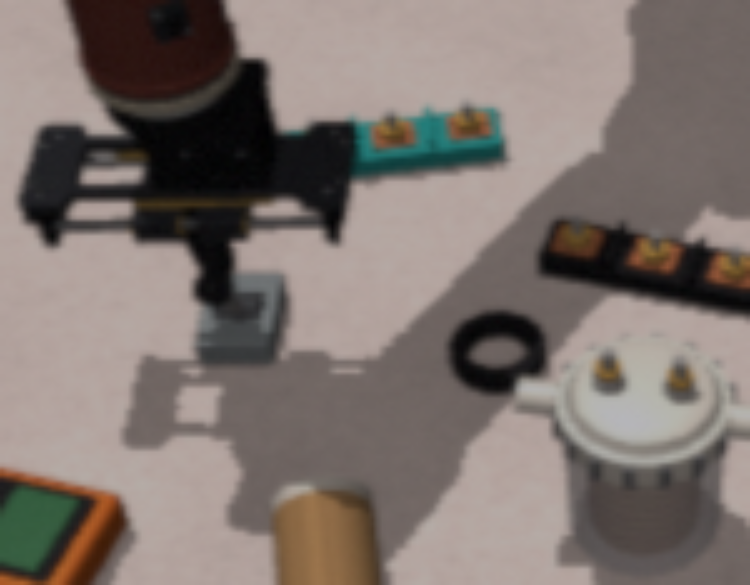

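```bash
python3 -m pendant '[[-0.1,0,0,0,0,0,0],[0,0,0,0,0,0,0]]'
python3 -m pendant '[[1,0,0,0,0,0,0],[2,0,0,0,0,0,0],[3,0,0,0,0,0,0],[3,0,0,0,0,0,0],[2,-1,0,0,0,0,0],[0,-3,0,0,0,0,0],[0,-4,0,0,0,0,0],[0,-4,0,0,0,0,0]]'
python3 -m pendant '[[0,0,0,0,0,0,0],[0,0,0,0,0,0,0]]'
python3 w.py w5
python3 -c "
from h import *
import cv2
rel([.528,-.286,.108])
cv2.imwrite('pics/s8.png',cv2.resize(optics.read_camera('scene')[120:300,100:360],None,fx=3,fy=3));cv2.imwrite('pics/t8.png',cv2.resize(optics.read_camera('top')[90:300,120:390],None,fx=2.8,fy=2.8))
for d in optics.place_of('wrist','switch_tip')[:3]: print(d['p'],np.multiply(d['xy'],1.5),wz(d['xy'],.092))"
```

```text
t: 18.7
position: [0.5245, -0.2858, 0.1072]
tcp_rot: [-0.016, 0.707, -0.707, 0.013]
wrist_force: [-9.2, 1.3, 5.9]
opening: 0.008
t: 19.7
position: [0.4166, -0.2902, 0.2291]
tcp_rot: [0.014, -0.707, 0.707, -0.015]
wrist_force: [1.1, -0.6, 0.2]
opening: 0.007
t: 19.95
position: [0.4164, -0.2901, 0.2272]
tcp_rot: [0.015, -0.707, 0.707, -0.015]
wrist_force: [0.2, 0.2, -1.0]
opening: 0.009
t 20.0 pos [ 0.4162 -0.29    0.2266] axes x,y,z(world): [[-0.999, -0.042, 0.001], [-0.001, 0.001, -1.0], [0.042, -0.999, -0.001]] f [ 0.4  1.  -0.4] q [ 0.66  0.07 -0.15  1.83  0.01  1.25 -1.02]
delta tool cm [-11.2   11.85   0.08]
0.56 [390.75  76.2 ] [ 0.54588158 -0.2868821   0.092     ]
```

View pics/w5.png

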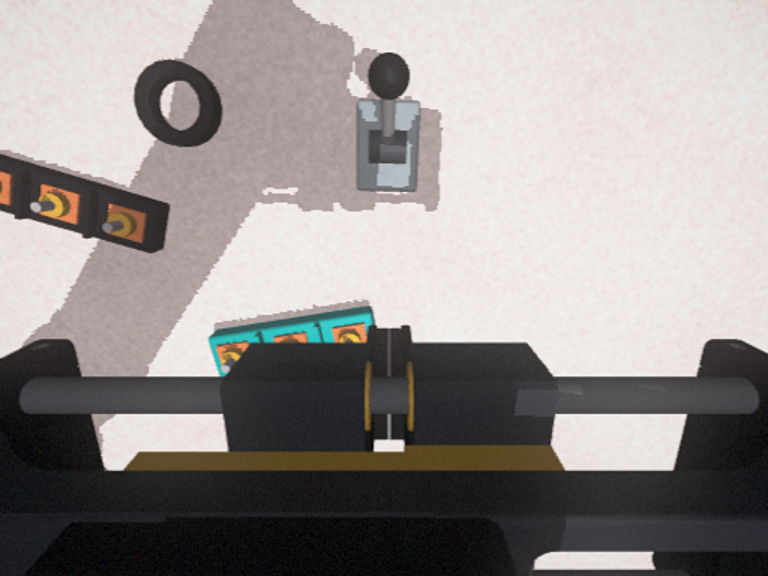

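View pics/s8.png

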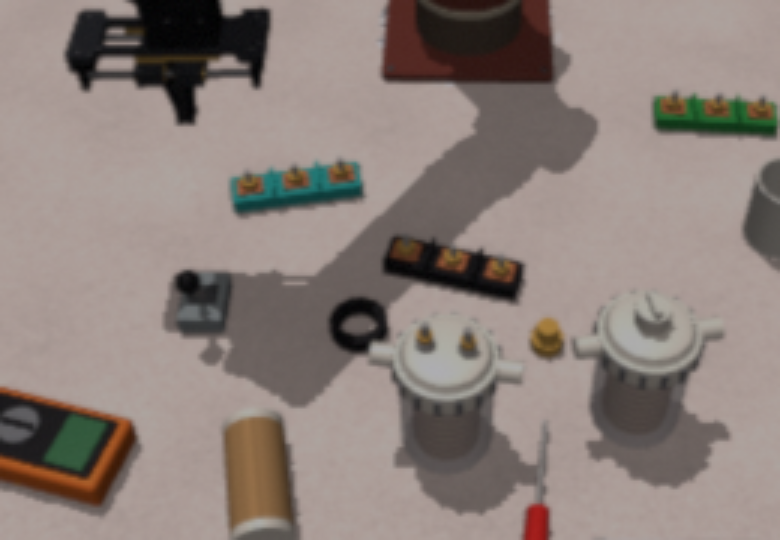

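```bash
python3 -c "
from workcell import ticket
print(ticket.sign_off())"
```

```text
the job is handed in; nothing more can be done
None
```

I did the pointing check in the order asked, then pushed the switch lever over to its far stop, moved clear and handed the job in at about 20 s of the 54 s allowed. No verdict came back.

- **Housing with two studs:** the closed fingertips dwelt about 2.6 s, straight down, 3 cm above the middle between the stud tops. The TCP was at (0.6635, −0.0153, 0.2346). The cameras disagreed by up to 6 mm along x on where that middle lies (0.660 to 0.667), so I aimed at a value in between.
- **Middle stud of the black block:** the same dwell, about 2.4 s, with the TCP at (0.451, −0.014, 0.103). The wrist camera measured the stud at (0.451, −0.014).
- **Switch lever:** I pushed it with the closed fingertips until it met the stop, where the last two force readings were about 6 N and then 11 N. After backing off, the ball measured at x = 0.546. That is 38 mm past the hinge, which matches the far stop.
- **Last checks:** the final scene picture shows both housings, the block and the nearby bystanders where they were. The gripper was clear, and the wrist force was near zero. The mug was only partly in that crop and the wrench was outside it, but the arm never went near them.

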